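# Put the tape roll from the hook stand away in its tin

## Task

Lift the roll of packing tape up and off the hook of its stand, lay it flat on the bare desk and let go of it. Then take it again by its rim from above, set it down over the hub in the open tin so that it lies flat on the tin's floor, and close the tin's lid fully. Do not drop the roll from a height, and leave the stapler, the mouse and the jar where they are.

Things in the scene. Friction and masses are not known exactly. Their poses are not given: they have to be found in the camera images.
- roll: Brown roll of packing tape, a ring: outer diameter 100 mm, hole 72 mm, width 48 mm, wall 14 mm, 0.18 kg. Origin at its very centre; z axis = the ring's axis, level while it hangs, upright (either way up) when it lies flat, centre then 24 mm above the support. It starts hanging on the stand's arm, centre 61 to 71 mm from the post, top of its rim 18 mm above the arm's centre line.
- stand: Fixed steel hook stand. Origin at the desk, on the axis of the 8 mm post in the middle of its round foot (110 mm across, 12 mm high). A round 8 mm arm leaves the post level to the stand's -x side, its centre line 170 mm above the desk, straight for 138 mm, then its end turns up. Nothing of it stands higher than the upturned end.
- hook_tip (a point): Centre of the rounded upturned end of the stand's arm: 148 mm from the post axis along the stand's -x, 188 mm above the desk (the end's top is at 192 mm, 18 mm above the top of the arm).
- tin: Fixed open square grey tin, 170 x 170 mm outside, walls and floor 5 mm thick, rim 62 mm above the desk. Origin under its centre at the desk. Its lid is hinged on its +x rim, the far side from the robot.
- hub_foot (a point): Centre of the tin's inner floor (5 mm above the desk), foot of the round hub that stands there: 65 mm diameter up to 10 mm, then tapering to 52 mm at its flat top 20 mm above the floor. The roll's hole goes over it; seated, the roll's centre is 24 mm above this point.
- lid (a joint): Angle of the tin's lid, rad: 0 closed flat on the rim, about 1.57 standing upright; it starts open at 1.35 to 1.6. The hinge is stiff, the lid stays where it is left; push it all the way shut (about 2 N at its free edge).
- lid_hinge (a point): Middle of the lid's hinge line, on the tin's far (+x) rim, 62.5 mm above the desk; the line runs along the tin's y axis.
- lid_edge (a point): Middle of the lid's free edge on its outer face, 170 mm from the hinge line; the lid is a flat 170 x 170 x 6 mm plate. A small steel knob, about 40 mm high, stands on the outer face, 140 mm from the hinge line, in the middle.
- stapler: Stapler, 36 x 140 x 43 mm, long along its y axis; origin under its centre. Bystander.
- mouse: Black computer mouse, 63 x 124 x 41 mm; origin under its centre. Bystander.
- jar: Clear jar with a grey lid, 58 mm across, 98 mm high; origin under its centre. Bystander.

How it is judged:
By the outcome, as a careful person would: the job done as asked, in the order asked, and still so for the second after the job is handed in, with the robot touching nothing.
It also fails if it takes over 72 s, if anything falls off the work surface, if the arm or the gripper's body presses on something with over 40 N, if the wrist force passes 120 N, or if a joint passes its speed limit or range.

## Robot

A 6-joint arm with a two-finger parallel gripper is mounted at the origin on a cart in front of the work surface, level with it; the furniture and walls round the work are solid. World frame = base frame: x ahead of the robot, y to its left, z up, the work surface at z = 0. Lengths are in m, angles in rad, forces in N, time in s.
With the tool pointing down it reaches from about 0.35 to 0.975 m from the base axis. Payload 4.9 kg.
Tool frame: the origin (TCP) lies at the very end of the fingers, on their centre line; the grasp point (between the pads) lies 19 mm behind it; z points along the fingers, y is the line along which they close (so a half turn about z gives the same grasp; the last joint's range is limited). The gripper opens to 85 mm and grips with 20 to 120 N. Pads are 22 mm wide; open, the fingers measure 114 mm over their backs; the gripper's body (76 mm by 85 mm) begins 54 mm behind the grasp point. The pads swing forward as they close: fully open they stand 13 mm farther back than shut.
Start: joints at [1.071, 0.053, 1.613, -0, 1.476, -0.119], TCP at [0.232, 0.58, 0.205] pointing down, gripper open.
Joint ranges: [-3.01, 3.01], [-1.01, 2.22], [0.06, 2.58], [-1.02, 4.17], [0.09, 2.62], [-3.14, 3.14]. Speed limits (rad/s): [2.57, 2.57, 3.14, 3.14, 3.14, 3.14].

## Interface

Orientations are given as a unit quaternion [w, x, y, z].
In Python, from plant import monitor, vision, manip gives the robot as it stands. The module is installed in compiled form; this text tells all that it offers.
- The arm moves only by the tool arm_command, never from a script. Its argument "rows" is a list of rows, each a list of 3 entries, a list of its own where there are three numbers: the finger opening in mm, from 0 to 85.4, then the shift along the world's x, y, z in units of 30 cm (1.0 is 30 cm), then the turn, a rotation vector about the world's x, y, z in units of pi/2 rad (1.0 is pi/2 rad). In form: [[claw, [x, y, z], [wx, wy, wz]], ...]. A call has 1 to 12 rows; each row is the pose to reach, as a shift and turn from the pose commanded when the call began; what a row does not reach only later rows make up. A row lasts 1/12 s, in which the tool goes at most 41.7 mm and 7.16 degrees, less where a joint would pass 70% of its speed; a pose out of reach is approached as far as the arm can. A call with a number of a shift or a turn outside -1 to 1 is refused whole. A call with a gripper value outside its range is refused whole. The fingers move at their own pace and stop on an object; the grip force is fixed at half the most. Time passes only in rows, so rows that repeat a pose let the fingers close. It gives the time, the measured TCP pose, the force, the opening and the grip force at its end, in the units of the state.
- monitor.state(): the state, without advancing time (a new reading comes with each control period).
- vision.grab_frame(name): name is "side" or "top" or "wrist"; returns a dict with "color" (384x512x3 uint8, red, green, blue), "z_map" (384x512 float32, m along the optical axis (not along the pixel's ray), 0 where there is no reading), "mtx" (3x3 intrinsics, pixels), "k1" (the pictures are not rectified: a ray, as slopes to the right and down, at radius r is drawn at 1 + k1 r^2 times it, then the intrinsics apply), "R" (3x3) and "t" (3): a world point X has camera coordinates R X + t. Camera axes: x right, y down, z forward; pixel columns grow to the right and rows downward; lengths in m; the calibration is good to about 2 mm. A picture is of the moment at which its call begins.
- manip.job_done(): hands the job in; it is judged then, once.
The state is a dict: "time": time; "joint_pos": joint angles; "joint_vel": joint speeds; "joint_efforts": joint torques, N m; "tool_pos": TCP position; "tool_rot": TCP orientation; "contact_force": force on the tool from outside, world axes, zero at the start; "ft_torque": the same for the moment, N m; "gripper_width": opening from 0.0 (shut) to 1.0 (fully open); "grasp_force": force on a finger pad.
Only numpy, scipy, OpenCV 4.12 (cv2) and the standard library are available. Lean on these libraries where they do the work, as an engineer would, in place of code of your own. Each camera call takes 0.05 s, during which the arm holds its last target. There are 200 camera calls.

## Working session

There is one attempt and no reset: what is moved stays moved. The work goes in short steps, Python scripts to look and compute and a tool call to move; the robot and the scene stay as the last step left them, time stands still between calls to the robot, and variables do not carry over. Pictures are saved under pics/ and viewed, at most 10 in all, crops included, and the job is handed in when it is done.

Besides the shell and the picture viewer there is one more tool, called after ">>>" by a JSON object that holds its "fn" and its "kwargs", one argument or row to a line. arm_command: Moves the arm, as the interface text tells. Shifts and turns lie within -1 to 1; 1 stands for 30 cm of shift or pi/2 rad of turn. Its arguments: {"type":"object","properties":{"rows":{"type":"array"}},"required":["rows"]}

```bash
mkdir -p pics; cat > h.py <<'E'
import numpy as np, cv2
from plant import monitor, vision, manip
def grab(n,save=None):
    f=vision.grab_frame(n)
    if save: cv2.imwrite('pics/'+save+'.png',f['color'][...,::-1])
    return f
def cloud(f):
    h,w=f['z_map'].shape; u,v=np.meshgrid(np.arange(w),np.arange(h))
    p=np.stack([u,v],-1).reshape(-1,1,2).astype(np.float64)
    r=cv2.undistortPoints(p,f['mtx'],np.array([f['k1'],0,0,0.])).reshape(h,w,2)
    z=f['z_map'].astype(float); c=np.stack([r[...,0]*z,r[...,1]*z,z],-1)
    return (c-f['t'])@f['R']
E
python3 - <<'E'
from h import *
ims=[]
for n in ['top','side']:
    f=grab(n); np.savez(n+'0.npz',**f); ims.append(f['color'])
    print(n,f['k1'],-f['R'].T@f['t'],f['R'].round(2).tolist())
cv2.imwrite('pics/a.png',ims[0][...,::-1]);cv2.imwrite('pics/b.png',ims[1][...,::-1])
print(monitor.state())
E
```

```text
top -0.18585739883497443 [0.31996826 0.04180329 1.46576343] [[-0.07, -1.0, 0.0], [-0.98, 0.07, -0.21], [0.21, -0.02, -0.98]]
side -0.06875910240500067 [ 0.41404181 -1.08502784  0.7198126 ] [[0.99, -0.15, 0.02], [-0.06, -0.47, -0.88], [0.14, 0.87, -0.47]]
{'time': 0.1, 'joint_pos': array([ 1.07098665e+00,  5.33035317e-02,  1.61416161e+00,  4.38364485e-06,
        1.47604230e+00, -1.18986650e-01]), 'joint_vel': array([ 0.00185777,  0.00058764, -0.00486594,  0.0015072 ,  0.00096082,
        0.00098015]), 'joint_efforts': array([ 4.47018056e-05, -3.94903314e+01, -3.71364427e+01, -1.21089074e-04,
        3.94122937e-03,  1.00517823e-06]), 'tool_pos': array([0.23199071, 0.57967358, 0.20377522]), 'tool_rot': array([-2.93590725e-04,  1.89263108e-01,  9.81925944e-01, -9.11269744e-04]), 'contact_force': array([ 0.13933592, -0.59220572, -0.0286929 ]), 'ft_torque': array([ 0.0458267 , -0.0314382 ,  0.03021858]), 'grasp_force': 0.0, 'gripper_width': 0.9972802482803695}
```

View pics/a.png

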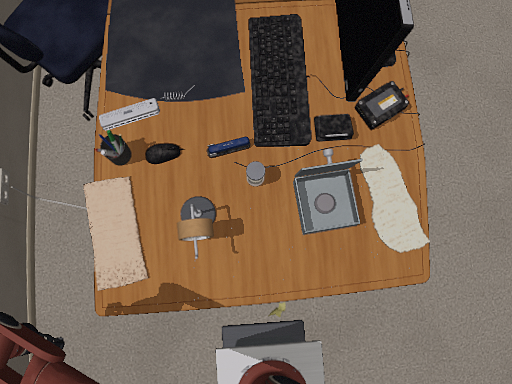

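View pics/b.png

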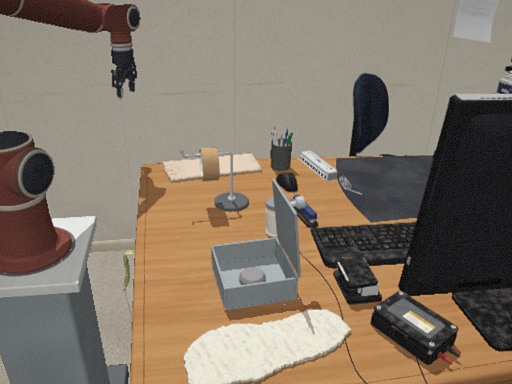

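The top view shows the stand's foot at (197,211) with the roll at (196,230) and the hook end at (197,255). The tin is at (327,203) with its hub at (325,203) and the lid knob at (328,155). The jar is at (255,173), the mouse at (163,153) and the stapler at (229,147). The side view agrees: roll (209,164), post (232,180), hook end (183,155), tin (255,272).

```bash
python3 - <<'E'
from h import *
F={n:dict(np.load(n+'0.npz')) for n in['top','side']}
C={n:cloud(F[n]) for n in F}
def box(n,u0,u1,v0,v1): return C[n][v0:v1,u0:u1], F[n]['color'][v0:v1,u0:u1].astype(int)
# desk check
for n,b in (('top',(150,180,250,280)),('side',(150,190,220,260))):
    p,_=box(n,*b); print('desk',n,np.median(p[...,2]),p[...,2].std())
# roll: colour mask
for n,b in (('top',(170,222,205,250)),('side',(195,225,140,185))):
    p,c=box(n,*b); hsv=cv2.cvtColor(c.astype(np.uint8),cv2.COLOR_RGB2HSV)
    m=(p[...,2]>.08)&(p[...,2]<.25)&(hsv[...,1]>70)
    q=p[m]; print('roll',n,m.sum(),np.percentile(q,[2,50,98],axis=0).round(4).tolist())
    m=(p[...,2]>.155)&(p[...,2]<.21)&(hsv[...,1]<60); q=p[m]; print('arm',n,m.sum(),np.percentile(q,[0,5,50,95,100],axis=0).round(4).tolist() if m.any() else '')
p,c=box('top',180,220,235,265); m=(p[...,2]>.15); q=p[m]; print('arm end top',m.sum(),q[np.argsort(q[:,0])][::6].round(4).tolist())
p,c=box('side',175,235,145,190); m=(p[...,2]>.15)&(p[...,2]<.25)&(p[...,1]>.1)&(p[...,1]<.4);q=p[m];q=q[np.argsort(q[:,0])];print('side arm',m.sum(),q[::20].round(3).tolist())
# foot
p,c=box('top',170,225,190,228); m=(p[...,2]>.006)&(p[...,2]<.02)&(c.max(-1)<120); q=p[m]
print('foot',m.sum(),q.min(0),q.max(0))
if m.sum()>10: print(cv2.minEnclosingCircle(q[:,:2].astype(np.float32)))
# tin rim
p,c=box('top',285,370,140,245); m=(p[...,2]>.052)&(p[...,2]<.068); q=p[m][:,:2].astype(np.float32)
print('rim',m.sum(),cv2.minAreaRect(q),np.percentile(q,[1,99],axis=0))
m=(p[...,2]>.018)&(p[...,2]<.032)&(p[...,0]>.4); vv,uu=np.nonzero(m)
s=(abs(uu+285-325)<14)&(abs(vv+140-203)<14); q=p[m][s]; print('hub',s.sum(),np.median(q,0),cv2.minEnclosingCircle(q[:,:2].astype(np.float32)))
for n,b in (('top',(285,370,140,200)),('side',(265,305,180,280))):
    p,c=box(n,*b); m=(p[...,2]>.08)&(p[...,2]<.3); q=p[m]
    if m.sum()>10: print('lid',n,m.sum(),q.min(0).round(3),q.max(0).round(3),np.polyfit(q[:,2],q[:,0],1))
for nm,b in (('jar',(243,268,158,188)),('mouse',(140,190,138,168)),('stapler',(200,255,130,160))):
    p,c=box('top',*b); m=p[...,2]>.015; q=p[m]; print(nm,q.min(0).round(3),q.max(0).round(3))
E
```

```text
desk top 0.0003023029137124984 0.06906938096528124
desk side -0.0003971851399985405 0.047573161097071506
roll top 630 [[0.468, 0.1361, 0.1413], [0.4919, 0.1792, 0.1817], [0.5156, 0.2288, 0.1915]]
arm top 101 [[0.4349, 0.1501, 0.1563], [0.4407, 0.1622, 0.1645], [0.469, 0.185, 0.1735], [0.5539, 0.1992, 0.181], [0.5592, 0.2188, 0.1842]]
roll side 533 [[0.4721, 0.1306, 0.0982], [0.4951, 0.1429, 0.1574], [0.5176, 0.1898, 0.1863]]
arm side 50 [[0.4539, 0.1393, 0.1567], [0.4555, 0.1433, 0.1609], [0.4703, 0.1798, 0.169], [0.5386, 0.2167, 0.1751], [0.5405, 0.2196, 0.1787]]
arm end top 154 [[0.32, 0.0418, 1.4658], [0.4098, 0.1802, 0.1881], [0.4152, 0.1777, 0.1838], [0.4213, 0.1833, 0.1788], [0.427, 0.1835, 0.1743], [0.4349, 0.1803, 0.1751], [0.4405, 0.1828, 0.1744], [0.4454, 0.1794, 0.1779], [0.4514, 0.1848, 0.1756], [0.4566, 0.1843, 0.1775], [0.4623, 0.1843, 0.1751], [0.4657, 0.221, 0.1648], [0.4668, 0.2114, 0.1745], [0.4676, 0.194, 0.1825], [0.4681, 0.1844, 0.1713], [0.4687, 0.1697, 0.1816], [0.469, 0.1648, 0.1761], [0.4696, 0.2163, 0.1776], [0.4699, 0.1578, 0.1638], [0.4706, 0.1479, 0.1513]
[... 728 characters left out ...]
0600847] [0.6140155  0.23953425 0.01999379]
((0.5532948970794678, 0.1776973158121109), 0.06601233035326004)
rim 459 ((0.5638250112533569, -0.20563046634197235), (0.17357507348060608, 0.1711212396621704), 5.261880397796631) [[ 0.47340884 -0.29532418]
 [ 0.65383307 -0.11494999]]
hub 294 [ 0.56238832 -0.20550446  0.02400763] ((0.5620301365852356, -0.2059110850095749), 0.032170701771974564)
lid top 551 [ 0.62  -0.284  0.08 ] [ 0.678 -0.113  0.24 ] [-0.02411177  0.64426096]
lid side 1509 [ 0.621 -0.288  0.08 ] [0.681 0.027 0.232] [-0.05540521  0.65069749]
jar [ 0.32  -0.024  0.016] [0.688 0.042 1.466]
mouse [0.32  0.042 0.015] [0.79  0.345 1.466]
stapler [ 0.32  -0.004  0.015] [0.799 0.143 1.466]
```

```bash
python3 - <<'E'
from h import *
F={n:dict(np.load(n+'0.npz')) for n in['top','side']}
C={n:cloud(F[n]) for n in F}
def sel(n,lo,hi):
    p=C[n].reshape(-1,3); return p[((p>lo)&(p<hi)).all(1)]
for n in C:
    for nm,lo,hi in (('armfront',(.40,.15,.165),(.460,.21,.2)),('armrear',(.525,.15,.165),(.552,.21,.18))):
        q=sel(n,lo,hi)
        if len(q)>4: print(n,nm,len(q),np.median(q,0).round(4),np.polyfit(q[:,0],q[:,1],1).round(3),q[:,0].min().round(4))
    q=sel(n,(.46,.12,.08),(.53,.245,.2)); 
    if n=='top': q=q[q[:,2]>.16]
    print(n,'roll',np.percentile(q,[1,50,99],axis=0).round(4).tolist())
    q=sel(n,(.46,.12,.09),(.485,.245,.16)); print(n,'front face?',len(q),np.polyfit(q[:,1],q[:,0],1).round(3))
    q=sel(n,(.54,.17,.03),(.58,.21,.14)); print(n,'post',len(q),np.median(q,0).round(4))
    for nm,lo,hi in (('jar',(.58,-.06,.06),(.72,.06,.12)),('mouse',(.62,.2,.015),(.8,.37,.05)),('stapler',(.66,.03,.015),(.8,.17,.06)),('anything .3-.48 x -.1..15',(.28,-.1,.006),(.48,.12,.3)),('behind lid',(.67,-.3,.02),(.82,-.1,.3))):
        q=sel(n,lo,hi); print(n,nm,len(q),q.min(0).round(3) if len(q) else '',q.max(0).round(3) if len(q) else '')
# tin rim outer corner yaw; lid plane
q=sel('top',(.46,-.31,.055),(.60,-.10,.068)).astype(np.float32); print(cv2.minAreaRect(q[:,:2].copy()))
q=sel('side',(.62,-.3,.09),(.70,-.1,.25)); c=q.mean(0); _,_,v=np.linalg.svd(q-c); print('lid plane',c,v[2],q.max(0))
E
```

```text
top armfront 54 [0.4352 0.182  0.1756] [0.053 0.159] 0.4098
top armrear 30 [0.5384 0.187  0.1726] [0.077 0.146] 0.5255
top roll [[0.4657, 0.1408, 0.1608], [0.4917, 0.1825, 0.1827], [0.5236, 0.2269, 0.1927]]
top front face? 94 [-0.051  0.481]
top post 21 [0.5565 0.1864 0.0914]
top jar 333 [ 0.632 -0.023  0.06 ] [0.688 0.031 0.105]
top mouse 510 [0.728 0.236 0.015] [0.79  0.345 0.048]
top stapler 341 [0.734 0.03  0.015] [0.785 0.143 0.052]
top anything .3-.48 x -.1..15 141 [ 0.28  -0.099  0.006] [0.48  0.12  0.012]
top behind lid 838 [ 0.67 -0.3   0.02] [ 0.82  -0.1    0.225]
side armfront 57 [0.428  0.1776 0.171 ] [0.024 0.168] 0.4085
side armrear 25 [0.5405 0.1832 0.1692] [0.037 0.164] 0.5252
side roll [[0.4673, 0.1298, 0.0955], [0.4914, 0.1449, 0.1556], [0.5191, 0.2198, 0.1865]]
side front face? 135 [-0.101  0.491]
side post 96 [0.5606 0.183  0.0866]
side jar 165 [ 0.633 -0.027  0.06 ] [0.656 0.027 0.099]
side mouse 218 [0.731 0.233 0.015] [0.788 0.318 0.04 ]
side stapler 119 [0.737 0.03  0.016] [0.781 0.139 0.043]
side anything .3-.48 x -.1..15 0  
side behind lid 896 [ 0.67 -0.3   0.02] [ 0.82 -0.1   0.22]
((0.5424757599830627, -0.20767897367477417), (0.12962955236434937, 0.17142485082149506), 4.865118503570557)
lid plane [ 0.64109643 -0.21405861  0.17131349] [0.99424565 0.09329797 0.052641  ] [ 0.68070101 -0.11609308  0.23227524]
```

>>> {"fn": "arm_command", "kwargs": {
  "rows": [
    [85,[0.1,-0.3,0.3],[0,0,-0.2]],
    [85,[0.2,-0.5,0.3],[0,0,-0.3]],
    [85,[0.3,-0.7,0.3],[0,0,-0.4]],
    [85,[0.4,-0.8,0.3],[0,0,-0.5]],
    [85,[0.5,-0.9,0.3],[0,0,-0.6]],
    [85,[0.6,-0.95,0.3],[0,0,-0.7]],
    [85,[0.7,-1.0,0.3],[0,0,-0.73]],
    [85,[0.8,-1.0,0.3],[0,0,-0.73]],
    [85,[0.8,-1.0,0.3],[0,0,-0.73]],
    [85,[0.8,-1.0,0.3],[0,0,-0.73]],
    [85,[0.8,-1.0,0.3],[0,0,-0.73]]
  ]
}}

```text
time: 1.02
tool_pos: [0.4765, 0.2761, 0.2945]
tool_rot: [0.001, 0.694, 0.72, -0.0]
contact_force: [-0.7, 0.8, -0.1]
gripper_width: 0.995
grasp_force: 0.0
```

```bash
python3 - <<'E'
from h import *
for i in range(2):
    s=monitor.state(); print(s['time'],s['tool_pos'],s['tool_rot'],s['joint_pos'].round(3),s['joint_vel'].round(3))
    grab('side')
E
```

```text
1.0167 [0.47653085 0.27606541 0.29451658] [ 1.20231169e-03  6.94357937e-01  7.19628739e-01 -2.95948523e-04] [ 0.391 -0.162  1.672 -0.002  1.631  0.355] [ 0.075 -0.028  0.039  0.064  0.035  0.036]
1.0667 [0.47432127 0.27787466 0.29425626] [-8.30583143e-05  6.93441667e-01  7.20512522e-01 -5.93736378e-04] [ 0.395 -0.164  1.674 -0.     1.633  0.356] [ 0.061 -0.025  0.025  0.023  0.015  0.009]
```

>>> {"fn": "arm_command", "kwargs": {
  "rows": [
    [85,[0.06,-0.18,0],[0,0,0.01]],
    [85,[0.06,-0.18,0],[0,0,0.01]],
    [85,[0.06,-0.18,-0.1],[0,0,0.01]],
    [85,[0.06,-0.18,-0.2],[0,0,0.01]],
    [85,[0.06,-0.18,-0.3],[0,0,0.01]],
    [85,[0.06,-0.18,-0.36],[0,0,0.01]],
    [85,[0.06,-0.18,-0.42],[0,0,0.01]],
    [85,[0.06,-0.18,-0.46],[0,0,0.01]],
    [85,[0.06,-0.18,-0.5],[0,0,0.01]],
    [85,[0.06,-0.18,-0.535],[0,0,0.01]],
    [85,[0.06,-0.18,-0.535],[0,0,0.01]],
    [85,[0.06,-0.18,-0.535],[0,0,0.01]]
  ]
}}

```text
time: 2.12
tool_pos: [0.4901, 0.2264, 0.1343]
tool_rot: [-0.0, 0.686, 0.728, -0.0]
contact_force: [-0.2, 0.8, 0.8]
gripper_width: 0.991
grasp_force: 0.0
```

```bash
python3 - <<'E'
from h import *
a=grab('side')['color'][120:230,130:300]; b=grab('wrist')['color']
s=monitor.state(); print(s['tool_pos'],s['contact_force'])
a=cv2.resize(a,None,fx=2.3,fy=2.3); b=cv2.resize(b,(400,300))
o=np.zeros((300,800,3),np.uint8); o[:253,:391]=a; o[:,400:]=b
cv2.imwrite('pics/c.png',o[...,::-1])
E
```

```text
[0.49104636 0.22652977 0.13566487] [-0.86612994 -0.26129    -0.10365585]
```

View pics/c.png

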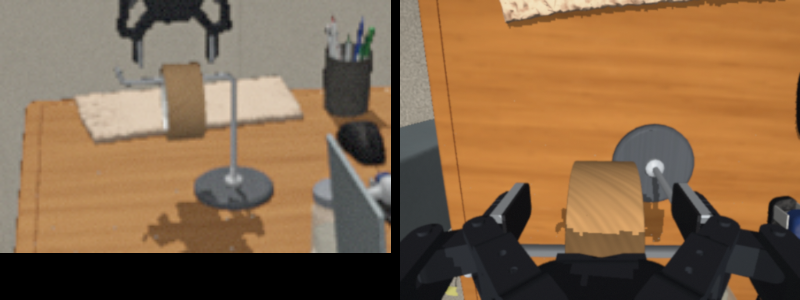

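```bash
python3 - <<'E'
from h import *
for n in('side','top'):
    f=grab(n); p=cloud(f).reshape(-1,3)
    for lo,hi in (((.42,.19,.11),(.455,.26,.21)),((.522,.2,.11),(.57,.26,.21))):
        q=p[((p>lo)&(p<hi)).all(1)]; q=q[np.argsort(q[:,2])]; print(n,len(q),q[:5].round(3).tolist(), q[::15].round(3).tolist())
E
```

```text
side 53 [[0.444, 0.217, 0.173], [0.441, 0.216, 0.173], [0.447, 0.21, 0.176], [0.444, 0.212, 0.178], [0.447, 0.211, 0.179]] [[0.444, 0.217, 0.173], [0.436, 0.218, 0.186], [0.433, 0.217, 0.196], [0.44, 0.217, 0.205]]
side 53 [[0.535, 0.22, 0.174], [0.532, 0.222, 0.176], [0.535, 0.22, 0.177], [0.537, 0.217, 0.178], [0.532, 0.221, 0.18]] [[0.535, 0.22, 0.174], [0.541, 0.221, 0.186], [0.535, 0.217, 0.198], [0.538, 0.219, 0.206]]
top 4 [[0.441, 0.214, 0.187], [0.436, 0.216, 0.195], [0.446, 0.212, 0.198], [0.443, 0.212, 0.199]] [[0.441, 0.214, 0.187]]
top 0 [] []
```

```bash
python3 - <<'E'
from h import *
f=grab('wrist'); p=cloud(f); print(-f['R'].T@f['t'], f['R'].round(2).tolist())
for u0,u1 in ((60,95),(155,215),(165,215)):pass
for (u,v) in [(80,245),(75,260),(70,275),(83,240),(78,250),(180,245),(185,260),(190,270),(176,240),(130,240),(130,280),(130,300),(130,220)]:
    print(u,v,p[v,u].round(3),f['color'][v,u])
E
```

```text
[0.48690942 0.29599837 0.30408161] [[1.0, 0.06, 0.0], [0.06, -0.96, 0.27], [0.02, -0.27, -0.96]]
80 245 [ 0.301  0.129 -0.001] [199 130  64]
75 260 [ 0.293  0.11  -0.001] [194 127  60]
70 275 [ 0.285  0.09  -0.001] [191 123  58]
83 240 [0.306 0.137 0.001] [205 136  67]
78 250 [ 0.298  0.123 -0.001] [153  93  46]
180 245 [ 0.412  0.136 -0.001] [205 135  66]
185 260 [ 0.417  0.118 -0.001] [202 132  65]
190 270 [ 0.423  0.106 -0.001] [194 126  62]
176 240 [ 0.407  0.141 -0.002] [203 133  66]
130 240 [ 0.357  0.138 -0.002] [206 137  68]
130 280 [0.447 0.233 0.212] [106 107 110]
130 300 [0.453 0.236 0.226] [21 22 26]
130 220 [ 0.358  0.162 -0.002] [187 117  55]
```

```bash
python3 - <<'E'
from h import *
f=grab('wrist'); p=cloud(f).reshape(-1,3)
for lo,hi in (((.41,.19,.1),(.463,.26,.25)),((.522,.19,.1),(.575,.26,.25)),((.463,.19,.1),(.522,.26,.25))):
    q=p[((p>lo)&(p<hi)).all(1)]; q=q[np.argsort(q[:,2])]; print(len(q),q[:3].round(3).tolist(), q[::300].round(3).tolist())
E
```

```text
14148 [[0.448, 0.229, 0.173], [0.448, 0.229, 0.173], [0.448, 0.225, 0.174]] [[0.448, 0.229, 0.173], [0.443, 0.235, 0.182], [0.444, 0.235, 0.187], [0.449, 0.214, 0.191], [0.435, 0.23, 0.195], [0.448, 0.229, 0.199], [0.449, 0.225, 0.203], [0.449, 0.234, 0.206], [0.446, 0.234, 0.211], [0.436, 0.235, 0.215], [0.427, 0.23, 0.219], [0.441, 0.237, 0.221], [0.435, 0.23, 0.222], [0.447, 0.236, 0.224], [0.425, 0.235, 0.225], [0.437, 0.225, 0.226], [0.417, 0.234, 0.226], [0.436, 0.216, 0.227], [0.432, 0.23, 0.227], [0.43, 0.213, 0.227], [0.428, 0.235, 0.228], [0.43, 0.23, 0.228], [0.431, 0.229, 0.229], [0.431, 0.23, 0.229], [0.423, 0.237, 0.229], [0.43, 0.214, 0.23], [0.423, 0.219, 0.23], [0.427, 0.214, 0.231], [0.427, 0.235, 0.231], [0.425, 0.222, 0.232], [0.425, 0.235, 0.233], [0.421, 0.234, 0.234], [0.428, 0.233, 0.235], [0.423, 0.236, 0.236], [0.447, 0.235, 0.237], [0.431, 0.216, 0.238], [0.429, 0.231, 0.238], [0.451, 0.242, 0.239], [0.462, 0.242, 0.24], [0.454, 0.226, 0.241], [0.459, 0.242, 0.242], [0.453, 0.227, 0.243], [0.431, 0.235, 0.244], [0.46, 0.242, 0.245], [0.431, 0.225, 0.246], [
[... 2061 characters left out ...]
, 0.197, 0.186], [0.497, 0.197, 0.186], [0.476, 0.236, 0.235], [0.497, 0.237, 0.236], [0.477, 0.236, 0.237], [0.482, 0.237, 0.238], [0.481, 0.237, 0.239], [0.475, 0.237, 0.24], [0.483, 0.238, 0.24], [0.509, 0.239, 0.241], [0.521, 0.244, 0.241], [0.508, 0.238, 0.242], [0.498, 0.238, 0.242], [0.517, 0.246, 0.243], [0.48, 0.237, 0.243], [0.517, 0.245, 0.244], [0.468, 0.242, 0.244], [0.476, 0.237, 0.245], [0.515, 0.245, 0.245], [0.5, 0.238, 0.246], [0.514, 0.245, 0.246], [0.503, 0.239, 0.246], [0.488, 0.237, 0.247], [0.494, 0.237, 0.247], [0.499, 0.238, 0.248], [0.501, 0.239, 0.248], [0.496, 0.237, 0.248], [0.483, 0.238, 0.249], [0.487, 0.238, 0.249], [0.519, 0.245, 0.249], [0.495, 0.238, 0.25]]
```

The picture shows the fingers on both sides of the roll, but the depth data puts the open tips at z=0.173. That is about 25 mm short of where the reported TCP says they should be. I'll lower by that amount and check again after closing.

>>> {"fn": "arm_command", "kwargs": {
  "rows": [
    [85,[0,0,-0.04],[0,0,0.01]],
    [85,[0,0,-0.08],[0,0,0.01]],
    [85,[0,0,-0.085],[0,0,0.01]],
    [60,[0,0,-0.085],[0,0,0.01]],
    [54,[0,0,-0.085],[0,0,0.01]],
    [50,[0,0,-0.085],[0,0,0.01]],
    [44,[0,0,-0.085],[0,0,0.01]],
    [40,[0,0,-0.085],[0,0,0.01]],
    [40,[0,0,-0.085],[0,0,0.01]],
    [40,[0,0,-0.085],[0,0,0.01]],
    [40,[0,0,-0.085],[0,0,0.01]]
  ]
}}

```text
time: 3.33
tool_pos: [0.4907, 0.2263, 0.1095]
tool_rot: [0.0, 0.68, 0.733, 0.0]
contact_force: [0.1, 0.6, 2.1]
gripper_width: 0.555
grasp_force: 61.6
```

```bash
python3 - <<'E'
from h import *
s=monitor.state(); print(s)
a=grab('side')['color'][100:200,130:270]; b=grab('wrist')['color']
a=cv2.resize(a,None,fx=2.8,fy=2.8); b=cv2.resize(b,(400,300))
o=np.zeros((300,800,3),np.uint8); o[:280,:392]=a; o[:,400:]=b
cv2.imwrite('pics/d.png',o[...,::-1])
E
```

```text
{'time': 3.3333, 'joint_pos': array([ 2.94463209e-01, -7.15038669e-02,  1.89993166e+00, -5.68990655e-05,
        1.31208808e+00,  2.19669015e-01]), 'joint_vel': array([-0.00168337, -0.000928  , -0.00136719,  0.00054915,  0.0007449 ,
        0.00071402]), 'joint_efforts': array([ 3.02549405e-02, -3.09164250e+01, -3.38515770e+01,  7.22262240e-02,
        2.28065648e-02,  1.45619939e-02]), 'tool_pos': array([0.49068534, 0.2263348 , 0.10947208]), 'tool_rot': array([2.95153605e-04, 6.80169378e-01, 7.33054791e-01, 4.51111640e-04]), 'contact_force': array([0.13785345, 0.59386087, 2.05089834]), 'ft_torque': array([-0.08367702, -0.01644411,  0.02641754]), 'grasp_force': 61.635169639289415, 'gripper_width': 0.5551325245176807}
```

View pics/d.png

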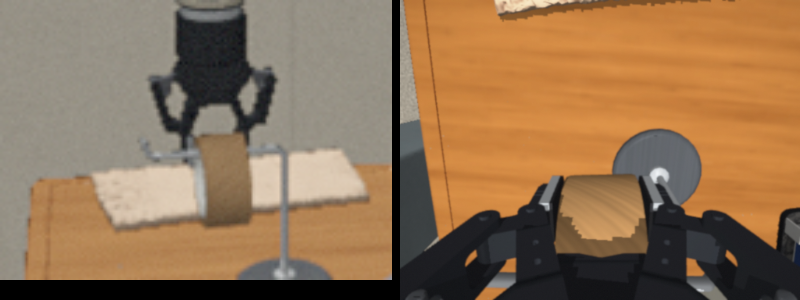

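The roll is gripped across its width (48 mm). Next I lift it and draw it off along the arm.

>>> {"fn": "arm_command", "kwargs": {
  "rows": [
    [40,[0,0,0.04],[0,0,0]],
    [40,[0,0,0.08],[0,0,0]],
    [40,[0,0,0.115],[0,0,0]],
    [40,[0,0,0.115],[0,0,0]],
    [40,[-0.05,-0.003,0.115],[0,0,0]],
    [40,[-0.12,-0.007,0.115],[0,0,0]],
    [40,[-0.2,-0.011,0.115],[0,0,0]],
    [40,[-0.28,-0.016,0.115],[0,0,0]],
    [40,[-0.36,-0.02,0.115],[0,0,0]],
    [40,[-0.42,-0.025,0.115],[0,0,0]],
    [40,[-0.45,-0.026,0.115],[0,0,0]],
    [40,[-0.45,-0.026,0.115],[0,0,0]]
  ]
}}

```text
time: 4.43
tool_pos: [0.3542, 0.2185, 0.1434]
tool_rot: [0.0, 0.68, 0.733, 0.0]
contact_force: [0.4, -0.8, -2.2]
gripper_width: 0.552
grasp_force: 62.5
```

```bash
python3 - <<'E'
from h import *
s=monitor.state(); print(s['tool_pos'],s['contact_force'],s['joint_pos'])
f=grab('side'); p=cloud(f); hsv=cv2.cvtColor(f['color'],cv2.COLOR_RGB2HSV)
cv2.imwrite('pics/e.png',cv2.resize(f['color'][80:220,120:300],None,fx=3,fy=3)[...,::-1])
E
```

```text
[0.35416601 0.21850149 0.14335333] [ 0.36611685 -0.8285637  -2.23229892] [ 3.73382200e-01 -4.43848690e-01  2.14443340e+00  1.93036673e-04
  1.44040230e+00  2.97695959e-01]
```

View pics/e.png

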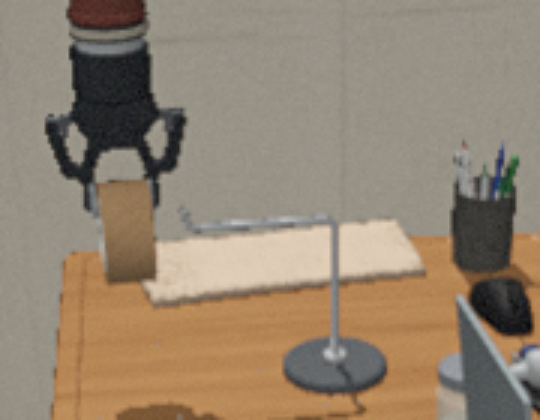

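The picture shows the roll (127,232) in the grip, well clear of the hook end (185,215). Next I raise it, carry it to the bare spot and tip the tool back toward the robot.

>>> {"fn": "arm_command", "kwargs": {
  "rows": [
    [40,[0,0,0.13],[0,0,0]],
    [40,[0,-0.05,0.26],[0,0,0]],
    [40,[0,-0.13,0.39],[-0.005,0.07,0]],
    [40,[0,-0.21,0.5],[-0.011,0.15,0]],
    [40,[0,-0.29,0.6],[-0.017,0.23,0]],
    [40,[-0.01,-0.38,0.62],[-0.023,0.31,0]],
    [40,[-0.02,-0.38,0.62],[-0.029,0.39,0]],
    [40,[-0.03,-0.38,0.62],[-0.035,0.47,0]],
    [40,[-0.03,-0.38,0.62],[-0.041,0.55,0]],
    [40,[-0.03,-0.38,0.62],[-0.047,0.63,0]],
    [40,[-0.03,-0.38,0.62],[-0.054,0.72,0]],
    [40,[-0.03,-0.38,0.62],[-0.054,0.72,0]]
  ]
}}

```text
time: 5.48
tool_pos: [0.3478, 0.104, 0.3248]
tool_rot: [-0.368, 0.572, 0.616, -0.396]
contact_force: [0.0, -0.1, -3.1]
gripper_width: 0.554
grasp_force: 63.7
```

```bash
python3 - <<'E'
from h import *
from scipy.spatial.transform import Rotation as Rn
def roll(n):
    f=grab(n); p=cloud(f); hsv=cv2.cvtColor(f['color'],cv2.COLOR_RGB2HSV).astype(int); s=monitor.state()
    d=np.linalg.norm(p-s['tool_pos'],axis=-1)
    m=(d<.12)&(hsv[...,1]>70)&(hsv[...,0]<25); q=p[m]; print(n,m.sum(),np.percentile(q,[1,50,99],axis=0).round(3).tolist() if m.any() else'')
s=monitor.state(); print(s['tool_pos'],s['joint_pos'].round(3),s['contact_force'])
R=Rn.from_quat(s['tool_rot'],scalar_first=True).as_matrix(); print(R.round(3))
roll('top');roll('side')
E
```

```text
[0.34780347 0.10400705 0.32482321] [0.08  0.124 1.638 0.01  2.523 0.011] [ 0.00459341 -0.1041369  -3.10924165]
[[-0.073  0.414 -0.908]
 [ 0.997  0.031 -0.067]
 [ 0.    -0.91  -0.415]]
top 335 [[0.326, 0.014, 0.305], [0.393, 0.032, 0.356], [0.427, 0.059, 0.379]]
side 801 [[0.327, 0.01, 0.302], [0.384, 0.02, 0.34], [0.427, 0.1, 0.375]]
```

>>> {"fn": "arm_command", "kwargs": {
  "rows": [
    [40,[0,0,-0.1],[0,0,0]],
    [40,[0,0,-0.2],[0,0,0]],
    [40,[0,0,-0.3],[0,0,0]],
    [40,[0,0,-0.4],[0,0,0]],
    [40,[0,0,-0.5],[0,0,0]],
    [40,[0,0,-0.6],[0,0,0]],
    [40,[0,0,-0.7],[0,0,0]],
    [40,[0,0,-0.78],[0,0,0]],
    [40,[0,0,-0.85],[0,0,0]],
    [40,[0,0,-0.9],[0,0,0]],
    [40,[0,0,-0.93],[0,0,0]],
    [40,[0,0,-0.93],[0,0,0]]
  ]
}}

```text
time: 6.58
tool_pos: [0.3469, 0.1044, 0.0501]
tool_rot: [-0.365, 0.574, 0.619, -0.393]
contact_force: [-0.3, -0.1, -1.6]
gripper_width: 0.552
grasp_force: 63.7
```

```bash
python3 - <<'E'
from h import *
s=monitor.state(); print(s['tool_pos'],s['joint_pos'].round(3),s['contact_force'])
f=grab('side'); p=cloud(f); hsv=cv2.cvtColor(f['color'],cv2.COLOR_RGB2HSV).astype(int)
m=(abs(p-[.375,.06,.05])<[.07,.07,.1]).all(-1)
q=p[m&(p[...,2]>.008)]; print(q.min(0),q.max(0)); 
b=m&(f['color'].max(-1)<60)&(p[...,2]>.006); q=p[b]; print('dark',len(q),q[np.argsort(q[:,2])][:4].round(3))
cv2.imwrite('pics/f.png',cv2.resize(f['color'][100:270,80:320],None,fx=3,fy=3)[...,::-1])
E
```

```text
[0.34688081 0.10442611 0.05010622] [0.081 0.475 1.727 0.007 2.072 0.006] [-0.28491221 -0.06972539 -1.62840352]
[0.32465055 0.00474458 0.01844559] [0.44498299 0.12900538 0.14997087]
dark 301 [[0.44  0.099 0.037]
 [0.442 0.098 0.037]
 [0.443 0.118 0.039]
 [0.44  0.1   0.04 ]]
```

View pics/f.png

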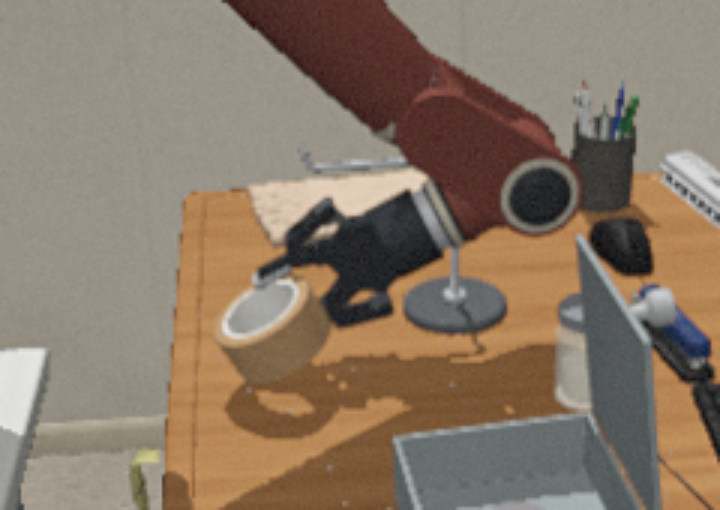

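The picture shows the roll at (272,325), tilted about 25° with its lower edge 18 mm above the desk. The linkage at (350,310) is clear of the desk and the wrist is clear of the jar. I'll flatten the tilt a little and touch down.

>>> {"fn": "arm_command", "kwargs": {
  "rows": [
    [40,[0,0,-0.02],[-0.003,0.044,0]],
    [40,[0,0,-0.04],[-0.003,0.044,0]],
    [40,[0,0,-0.055],[-0.003,0.044,0]],
    [40,[0,0,-0.06],[-0.003,0.044,0]],
    [40,[0,0,-0.065],[-0.003,0.044,0]],
    [40,[0,0,-0.07],[-0.003,0.044,0]],
    [40,[0,0,-0.07],[-0.003,0.044,0]],
    [40,[0,0,-0.07],[-0.003,0.044,0]]
  ]
}}

```text
time: 7.3
tool_pos: [0.3467, 0.1045, 0.0304]
tool_rot: [-0.385, 0.561, 0.604, -0.415]
contact_force: [1.0, 2.5, 2.0]
gripper_width: 0.555
grasp_force: 64.0
```

```bash
python3 - <<'E'
from h import *
s=monitor.state(); print(s['tool_pos'],s['joint_pos'].round(3),s['contact_force'],s['ft_torque'])
f=grab('side'); p=cloud(f)
m=(abs(p-[.375,.06,.05])<[.12,.07,.1]).all(-1)
b=m&(f['color'].max(-1)<60)&(p[...,2]>.004); q=p[b]; print('dark',len(q),q[np.argsort(q[:,2])][:6].round(3))
E
```

```text
[0.34667971 0.10450951 0.03042089] [0.081 0.56  1.693 0.007 2.092 0.006] [0.97419073 2.54025536 1.99629548] [-0.0002041  -0.0784383  -0.14412743]
dark 757 [[0.459 0.107 0.007]
 [0.451 0.122 0.009]
 [0.441 0.099 0.009]
 [0.447 0.103 0.01 ]
 [0.453 0.102 0.011]
 [0.448 0.12  0.011]]
```

>>> {"fn": "arm_command", "kwargs": {
  "rows": [
    [48,[0,0,0],[0,0,0]],
    [50,[0,0,0],[0,0,0]],
    [52,[0,0,0],[0,0,0]],
    [54,[0,0,0],[0,0,0]],
    [55,[0,0,0],[0,0,0]],
    [55,[0,0,0],[0,0,0]]
  ]
}}

```text
time: 7.85
tool_pos: [0.346, 0.1043, 0.0291]
tool_rot: [-0.385, 0.561, 0.604, -0.415]
contact_force: [-0.1, -1.0, -1.8]
gripper_width: 0.644
grasp_force: 0.5
```

```bash
python3 - <<'E'
from h import *
for n in('top','side'):
    f=grab(n); p=cloud(f)
    m=(p[...,0]>.5)&(p[...,0]<.8)&(p[...,1]>.035)&(p[...,1]<.178)&(p[...,2]>.056)&(p[...,2]<.25); q=p[m]; print(n,np.percentile(q,[0,1,50,99,100],axis=0).round(3).tolist())
    hsv=cv2.cvtColor(f['color'],cv2.COLOR_RGB2HSV).astype(int)
    m=(abs(p-[.385,.06,.05])<[.08,.07,.045]).all(-1)&(p[...,2]>.004)&(hsv[...,1]>70)&(hsv[...,0]<25); q=p[m]; print(q.min(0),q.max(0))
s=monitor.state(); print(s['contact_force'],s['gripper_width'])
E
```

```text
top [[0.5, 0.06, 0.129], [0.507, 0.062, 0.142], [0.605, 0.122, 0.178], [0.665, 0.177, 0.249], [0.67, 0.178, 0.25]]
[ 0.31220001 -0.00993525  0.00500038] [0.46466053 0.05919099 0.07312687]
side [[0.5, 0.05, 0.057], [0.502, 0.056, 0.074], [0.571, 0.068, 0.168], [0.666, 0.169, 0.248], [0.674, 0.175, 0.25]]
[0.3294011  0.00387737 0.00515127] [0.46492484 0.12785245 0.09371446]
[-0.12488525  0.07185881 -1.39356345] 0.6428839880358227
```

>>> {"fn": "arm_command", "kwargs": {
  "rows": [
    [55,[0.03,0.002,0.003],[0,0,0]],
    [55,[0.06,0.004,0.003],[0,0,0]],
    [55,[0.09,0.006,0.003],[0,0,0]],
    [55,[0.12,0.008,0.003],[0,0,0]],
    [55,[0.15,0.01,0.003],[0,0,0]],
    [55,[0.18,0.013,0.003],[0,0,0]],
    [55,[0.21,0.015,0.003],[0,0,0]],
    [55,[0.24,0.018,0.003],[0,0,0]],
    [55,[0.24,0.018,0.003],[0,0,0]],
    [55,[0.24,0.018,0.003],[0,0,0]]
  ]
}}

```text
time: 8.78
tool_pos: [0.4188, 0.1098, 0.0302]
tool_rot: [-0.385, 0.561, 0.604, -0.415]
contact_force: [0.1, 0.5, -0.7]
gripper_width: 0.649
grasp_force: 0.0
```

```bash
python3 - <<'E'
from h import *
s=monitor.state(); print(s['tool_pos'],s['contact_force'])
f=grab('side'); cv2.imwrite('pics/g.png',cv2.resize(f['color'][100:270,80:320],None,fx=3,fy=3)[...,::-1])
E
```

```text
[0.41880572 0.10984617 0.03022781] [ 0.05049726  0.54829394 -0.69714715]
```

View pics/g.png

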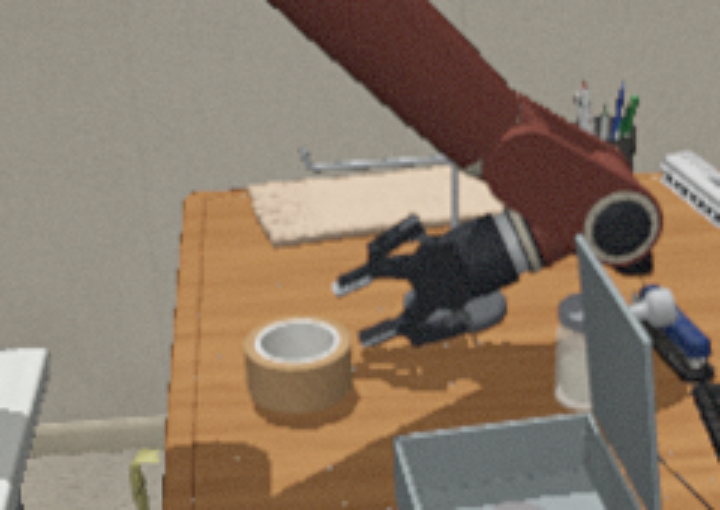

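The roll lies flat on the desk at (298,370) and the gripper is clear of it. I'll raise the tool and turn it down again.

>>> {"fn": "arm_command", "kwargs": {
  "rows": [
    [55,[0.03,0,0.12],[0,0,0]],
    [55,[0.03,0,0.25],[0,0,0]],
    [55,[0.03,0,0.38],[0.006,-0.08,0]],
    [55,[0.03,0,0.5],[0.012,-0.16,0]],
    [55,[0.03,0,0.62],[0.018,-0.24,0]],
    [55,[0.03,0,0.75],[0.024,-0.32,0]],
    [55,[0.03,0,0.8],[0.03,-0.4,0]],
    [55,[0.03,0,0.8],[0.036,-0.48,0]],
    [55,[0.03,0,0.8],[0.042,-0.56,0]],
    [55,[0.03,0,0.8],[0.048,-0.64,0]],
    [55,[0.03,0,0.8],[0.054,-0.72,0]],
    [55,[0.03,0,0.8],[0.057,-0.764,0]]
  ]
}}

```text
time: 9.83
tool_pos: [0.4263, 0.1099, 0.2712]
tool_rot: [0.002, 0.68, 0.733, 0.003]
contact_force: [-0.2, 0.3, 0.0]
gripper_width: 0.641
grasp_force: 0.0
```

>>> {"fn": "arm_command", "kwargs": {
  "rows": [
    [55,[0,0,0],[0,0,-0.08]],
    [55,[0,0,0],[0,0,-0.16]],
    [55,[0,0,0],[0,0,-0.24]],
    [55,[0,0,0],[0,0,-0.32]],
    [55,[0,0,0],[0,0,-0.4]],
    [45,[0,0,0],[0,0,-0.48]],
    [40,[0,0,0],[0,0,-0.56]],
    [40,[0,0,0],[0,0,-0.64]],
    [40,[0,0,0],[0,0,-0.72]],
    [40,[0,0,0],[0,0,-0.8]],
    [40,[0,0,0],[0,0,-0.88]],
    [40,[0,0,0],[0,0,-0.96]]
  ]
}}

```text
time: 10.83
tool_pos: [0.4264, 0.1098, 0.2696]
tool_rot: [0.0, 0.998, 0.07, -0.001]
contact_force: [-1.3, 0.2, 0.6]
gripper_width: 0.466
grasp_force: 0.0
```

```bash
cat >> h.py <<'E'
def ring(c,n='top',r=.09):
    f=grab(n); p=cloud(f); hsv=cv2.cvtColor(f['color'],cv2.COLOR_RGB2HSV).astype(int)
    m=(abs(p[...,:2]-c)<r).all(-1)&(p[...,2]>.04)&(p[...,2]<.062); q=p[m]
    (x,y),R=cv2.minEnclosingCircle(q[:,:2].astype(np.float32)); A=np.c_[2*q[:,:2],np.ones(len(q))]
    print(n,'ring',len(q),x,y,R,'pct',np.percentile(q,[1,50,99],axis=0).round(4).tolist())
E
python3 - <<'E'
from h import *
from scipy.spatial.transform import Rotation as Rn
grab('side'); s=monitor.state(); print(s['tool_pos'],s['joint_pos'].round(3))
print(Rn.from_quat(s['tool_rot'],scalar_first=True).as_matrix().round(3))
ring([.385,.06],'top');ring([.385,.06],'side'); ring([.385,.06],'wrist')
E
```

```text
[0.42640389 0.10977033 0.26960195] [ 0.083 -0.438  1.932 -0.     1.649  1.518]
[[ 0.991  0.135 -0.002]
 [ 0.135 -0.991 -0.   ]
 [-0.002 -0.    -1.   ]]
top ring 345 0.39721888303756714 0.05718527361750603 0.04974159225821495 pct [[0.3518, 0.0088, 0.0412], [0.3951, 0.043, 0.0488], [0.4417, 0.1051, 0.0563]]
side ring 347 0.3967711925506592 0.05532598868012428 0.05277252197265625 pct [[0.3517, 0.0046, 0.0407], [0.398, 0.0446, 0.0456], [0.445, 0.1023, 0.0489]]
wrist ring 2273 0.3993580937385559 0.05617377161979675 0.05003493279218674 pct [[0.3524, 0.0092, 0.0407], [0.4024, 0.0567, 0.0476], [0.4476, 0.1043, 0.0497]]
```

>>> {"fn": "arm_command", "kwargs": {
  "rows": [
    [40,[-0.06,-0.02,-0.05],[0,0,0]],
    [40,[-0.117,-0.036,-0.15],[0,0,0]],
    [40,[-0.117,-0.036,-0.28],[0,0,0]],
    [40,[-0.117,-0.036,-0.4],[0,0,0]],
    [40,[-0.117,-0.036,-0.52],[0,0,0]],
    [40,[-0.117,-0.036,-0.62],[0,0,0]],
    [40,[-0.117,-0.036,-0.7],[0,0,0]],
    [40,[-0.117,-0.036,-0.77],[0,0,0]],
    [40,[-0.117,-0.036,-0.82],[0,0,0]],
    [40,[-0.117,-0.036,-0.86],[0,0,0]],
    [40,[-0.117,-0.036,-0.895],[0,0,0]],
    [40,[-0.117,-0.036,-0.895],[0,0,0]]
  ]
}}

```text
time: 12.03
tool_pos: [0.3901, 0.0988, -0.0005]
tool_rot: [-0.0, 0.997, 0.074, -0.002]
contact_force: [-0.7, -0.3, 0.6]
gripper_width: 0.463
grasp_force: 0.0
```

```bash
python3 - <<'E'
from h import *
s=monitor.state(); print(s['tool_pos'],s['contact_force'])
for n in ('wrist','side'):
    f=grab(n); p=cloud(f)
    m=(abs(p-[.392,.099,.05])<[.02,.05,.05]).all(-1)&(f['color'].max(-1)<130)&(np.ptp(f['color'].astype(int),axis=-1)<14)&(p[...,2]>.006); q=p[m]; print(n,len(q))
    for a in(q[q[:,1]<.093],q[q[:,1]>.105]):
        if len(a): print(np.percentile(a,[1,50,99],axis=0).round(3).tolist())
E
```

```text
[ 0.39005177  0.09884658 -0.00049048] [-0.68958397 -0.34914884  0.5836382 ]
wrist 18525
[[0.374, 0.049, 0.02], [0.404, 0.061, 0.083], [0.411, 0.088, 0.1]]
[[0.373, 0.111, 0.037], [0.393, 0.138, 0.083], [0.405, 0.149, 0.1]]
side 92
[[0.38, 0.049, 0.029], [0.393, 0.065, 0.056], [0.404, 0.077, 0.1]]
[[0.381, 0.121, 0.075], [0.381, 0.121, 0.075], [0.381, 0.121, 0.075]]
```

>>> {"fn": "arm_command", "kwargs": {
  "rows": [
    [30,[0,0,0],[0,0,0]],
    [24,[0,0,0],[0,0,0]],
    [18,[0,0,0],[0,0,0]],
    [14,[0,0,0],[0,0,0]],
    [10,[0,0,0],[0,0,0]],
    [8,[0,0,0],[0,0,0]],
    [8,[0,0,0],[0,0,0]],
    [8,[0,0,0],[0,0,0]],
    [8,[0,0,0.1],[0,0,0]],
    [8,[0,0,0.2],[0,0,0]],
    [8,[0,0,0.3],[0,0,0]],
    [8,[0,0,0.3],[0,0,0]]
  ]
}}

```text
time: 13.13
tool_pos: [0.3962, 0.0995, 0.098]
tool_rot: [-0.0, 0.997, 0.073, 0.005]
contact_force: [0.7, -0.3, -0.9]
gripper_width: 0.165
grasp_force: 57.3
```

```bash
python3 - <<'E'
from h import *
s=monitor.state(); print(s['tool_pos'],s['contact_force'],s['joint_pos'].round(2))
for n in ('top','side'):
    f=grab(n); p=cloud(f); hsv=cv2.cvtColor(f['color'],cv2.COLOR_RGB2HSV).astype(int)
    m=(abs(p-[.395,.058,.13])<[.07,.075,.08]).all(-1)&(hsv[...,1]>60)&(hsv[...,0]<28); q=p[m]; print(n,len(q),np.percentile(q,[1,50,99],axis=0).round(4).tolist())
    t=q[q[:,2]>np.percentile(q[:,2],99)-.02] if n=='top' else q
    A=np.c_[t[:,:2],np.ones(len(t))]
    if n=='top': print(np.linalg.lstsq(A,t[:,2],rcond=None)[0].round(3),cv2.minEnclosingCircle(t[:,:2].astype(np.float32)))
E
```

```text
[0.39620028 0.09952077 0.09795053] [ 0.67283154 -0.29238556 -0.85008367] [ 0.06 -0.43  2.21  0.    1.35  1.49]
top 173 [[0.353, 0.0093, 0.099], [0.3849, 0.0246, 0.1436], [0.4419, 0.0836, 0.1503]]
[ 0.005 -0.003  0.142] ((0.3986045718193054, 0.05728597566485405), 0.04865538328886032)
side 696 [[0.3527, 0.0042, 0.0915], [0.3995, 0.0161, 0.1216], [0.447, 0.0985, 0.1852]]
```

>>> {"fn": "arm_command", "kwargs": {
  "rows": [
    [8,[0,-0.02,0.1],[0,0,0]],
    [8,[0.05,-0.1,0.17],[0,0,0]],
    [8,[0.11,-0.2,0.17],[0,0,0]],
    [8,[0.18,-0.31,0.17],[0,0,0]],
    [8,[0.25,-0.42,0.17],[0,0,0]],
    [8,[0.32,-0.53,0.17],[0,0,0]],
    [8,[0.39,-0.63,0.17],[0,0,0]],
    [8,[0.45,-0.72,0.17],[0,0,0]],
    [8,[0.5,-0.8,0.17],[0,0,0]],
    [8,[0.54,-0.85,0.17],[0,0,0]],
    [8,[0.55,-0.874,0.17],[0,0,0]],
    [8,[0.55,-0.874,0.17],[0,0,0]]
  ]
}}

```text
time: 14.23
tool_pos: [0.5561, -0.1638, 0.1398]
tool_rot: [-0.001, 0.997, 0.072, -0.002]
contact_force: [-0.6, 1.0, -3.5]
gripper_width: 0.168
grasp_force: 57.3
```

```bash
cat >> h.py <<'E'
def pose(lo,hi):
    s=monitor.state(); print(s['tool_pos'],s['contact_force'].round(1),s['gripper_width'])
    for n in ('top','side'):
        f=grab(n); p=cloud(f); hsv=cv2.cvtColor(f['color'],cv2.COLOR_RGB2HSV).astype(int)
        m=((p>lo)&(p<hi)).all(-1)&(hsv[...,1]>55)&(hsv[...,0]<28); m=cv2.morphologyEx(m.astype(np.uint8),cv2.MORPH_OPEN,np.ones((2,2)))>0; q=p[m]
        print(n,len(q),np.percentile(q,[1,50,99],axis=0).round(4).tolist(),cv2.minEnclosingCircle(q[:,:2].astype(np.float32)))
E
python3 - <<'E'
from h import *
grab('side'); pose([.49,-.28,.1],[.64,-.13,.22])
f=grab('top'); p=cloud(f); i=f['color'][150:260,270:380]; cv2.imwrite('pics/i.png',cv2.resize(i,None,fx=5,fy=5)[...,::-1])
E
```

```text
[ 0.55575774 -0.16269043  0.14022437] [ 0.3  0.6 -3.2] 0.1688625801973977
top 149 [[0.4573, -0.248, 0.0048], [0.5172, -0.1794, 0.1847], [0.5395, -0.1138, 0.5087]] ((0.5016435980796814, -0.1810535192489624), 0.07815615832805634)
side 1007 [[0.512, -0.2574, 0.0203], [0.5532, -0.2449, 0.1667], [0.6531, -0.0256, 0.2133]] ((0.5036581754684448, -0.41001173853874207), 0.6810389161109924)
```

View pics/i.png

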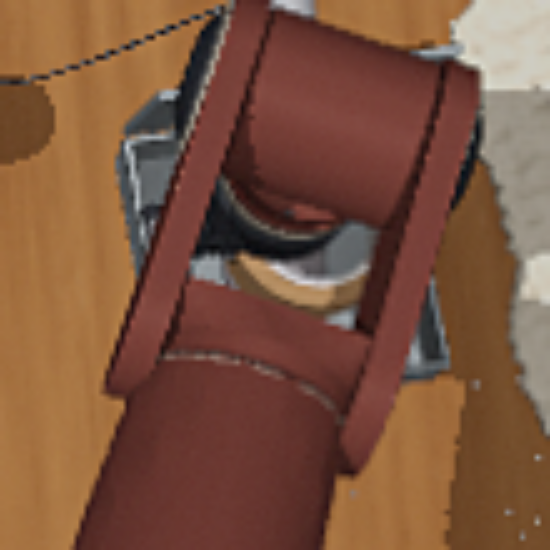

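The arm hides most of the roll from above; only the front rim shows, at (300,285). I'll fit a 50 mm circle to the outer wall seen from the side and wrist cameras.

```bash
cat >> h.py <<'E'
from scipy.optimize import least_squares
def circ(zlo,zhi,c0,views=('side','wrist','top')):
    print(monitor.state()['tool_pos'])
    for n in views:
        f=grab(n); p=cloud(f); hsv=cv2.cvtColor(f['color'],cv2.COLOR_RGB2HSV).astype(int)
        r=np.hypot(*(p[...,:2]-c0).transpose(2,0,1))
        m=(p[...,2]>zlo)&(p[...,2]<zhi)&(r<.065)&(r>.042)&(hsv[...,1]>70)&(hsv[...,0]<28); q=p[m]
        if len(q)<20: print(n,len(q)); continue
        s=least_squares(lambda c:np.hypot(q[:,0]-c[0],q[:,1]-c[1])-.05,c0,loss='soft_l1',f_scale=.001)
        a=np.arctan2(*(q[:,:2]-s.x).T[::-1]); print(n,len(q),s.x.round(4),np.abs(s.fun).mean().round(4),np.percentile(a,[2,98]).round(2),np.percentile(q[:,2],[1,99]).round(4))
E
python3 - <<'E'
from h import *
circ(.143,.183,[.5625,-.206]); circ(.183,.2,[.5625,-.206])
E
```

```text
[ 0.55614576 -0.16182508  0.14181963]
side 675 [ 0.5612 -0.2036] 0.001 [-2.91  3.08] [0.1437 0.1828]
wrist 2049 [ 0.5624 -0.2037] 0.0002 [-0.06  1.42] [0.1436 0.1828]
top 57 [ 0.5603 -0.2042] 0.0007 [-3.1   3.12] [0.1446 0.183 ]
[ 0.55679396 -0.16219702  0.14282729]
side 242 [ 0.5624 -0.2034] 0.0029 [-3.04  3.08] [0.1832 0.1895]
wrist 8225 [ 0.5589 -0.2063] 0.0032 [-1.71  2.3 ] [0.1841 0.1892]
top 100 [ 0.5656 -0.2039] 0.0026 [-3.1   3.12] [0.1842 0.1947]
```

>>> {"fn": "arm_command", "kwargs": {
  "rows": [
    [8,[0.003,-0.006,-0.06],[0,0,0]],
    [8,[0.003,-0.006,-0.12],[0,0,0]],
    [8,[0.003,-0.006,-0.18],[0,0,0]],
    [8,[0.003,-0.006,-0.24],[0,0,0]],
    [8,[0.003,-0.006,-0.29],[0,0,0]],
    [8,[0.003,-0.006,-0.33],[0,0,0]],
    [8,[0.003,-0.006,-0.36],[0,0,0]],
    [8,[0.003,-0.006,-0.38],[0,0,0]],
    [8,[0.003,-0.006,-0.4],[0,0,0]],
    [8,[0.003,-0.006,-0.4],[0,0,0]],
    [8,[0.003,-0.006,-0.4],[0,0,0]]
  ]
}}

```text
time: 15.65
tool_pos: [0.5584, -0.1651, 0.0231]
tool_rot: [0.0, 0.997, 0.073, 0.0]
contact_force: [-0.6, -0.0, -3.0]
gripper_width: 0.164
grasp_force: 57.4
```

```bash
python3 - <<'E'
from h import *
s=monitor.state(); print(s['tool_pos'],s['contact_force'].round(1),s['ft_torque'].round(2))
circ(.035,.066,[.5625,-.206]); 
E
```

```text
[ 0.55835382 -0.1650919   0.02311333] [-0.6 -0.  -3. ] [ 0.11  0.01 -0.01]
[ 0.55835382 -0.1650919   0.02311333]
side 452 [ 0.5635 -0.2062] 0.0011 [-2.85  0.52] [0.0355 0.0659]
wrist 1831 [ 0.5645 -0.207 ] 0.0002 [-0.07  1.44] [0.0353 0.0659]
top 2
```

>>> {"fn": "arm_command", "kwargs": {
  "rows": [
    [8,[-0.003,0.002,-0.01],[0,0,0]],
    [8,[-0.003,0.002,-0.02],[0,0,0]],
    [8,[-0.003,0.002,-0.03],[0,0,0]],
    [8,[-0.003,0.002,-0.04],[0,0,0]],
    [8,[-0.003,0.002,-0.047],[0,0,0]],
    [8,[-0.003,0.002,-0.047],[0,0,0]],
    [8,[-0.003,0.002,-0.047],[0,0,0]]
  ]
}}

```text
time: 16.38
tool_pos: [0.5572, -0.1644, 0.0086]
tool_rot: [0.0, 0.997, 0.073, -0.0]
contact_force: [0.5, 0.4, -1.7]
gripper_width: 0.17
grasp_force: 57.3
```

```bash
python3 - <<'E'
from h import *
s=monitor.state(); print(s['tool_pos'],s['contact_force'].round(1),s['ft_torque'].round(2))
circ(.02,.052,[.5625,-.206],('side','wrist'))
E
```

```text
[ 0.55721392 -0.16440619  0.00857405] [ 0.5  0.4 -1.7] [ 0.13 -0.    0.04]
[ 0.55721392 -0.16440619  0.00857405]
side 344 [ 0.5624 -0.2056] 0.0011 [-2.89  1.91] [0.022  0.0519]
wrist 2240 [ 0.563  -0.2062] 0.0005 [-0.16  1.58] [0.0205 0.052 ]
```

Sliding over the hub without contact force; the last couple of millimetres now, until the floor is felt.

>>> {"fn": "arm_command", "kwargs": {
  "rows": [
    [8,[0,0,-0.003],[0,0,0]],
    [8,[0,0,-0.006],[0,0,0]],
    [8,[0,0,-0.009],[0,0,0]],
    [8,[0,0,-0.009],[0,0,0]],
    [8,[0,0,-0.009],[0,0,0]]
  ]
}}

```text
time: 16.9
tool_pos: [0.5574, -0.1645, 0.0081]
tool_rot: [-0.0, 0.997, 0.073, -0.0]
contact_force: [-6.3, 3.1, 10.9]
gripper_width: 0.171
grasp_force: 58.6
```

```bash
python3 - <<'E'
from h import *
s=monitor.state(); print(s['tool_pos'],s['contact_force'].round(1),s['ft_torque'].round(2))
E
```

```text
[ 0.55735196 -0.16445051  0.00808581] [-6.3  3.1 10.9] [ 0.49  1.05 -0.04]
```

>>> {"fn": "arm_command", "kwargs": {
  "rows": [
    [12,[0,0,0],[0,0,0]],
    [18,[0,0,0],[0,0,0]],
    [24,[0,0,0],[0,0,0]],
    [26,[0,0,0],[0,0,0]],
    [26,[0,0,0],[0,0,0]],
    [26,[0,0,0.05],[0,0,0]],
    [26,[0,0,0.15],[0,0,0]],
    [26,[0,0,0.28],[0,0,0]],
    [26,[0,0,0.41],[0,0,0]],
    [26,[0,0,0.54],[0,0,0]],
    [26,[-0.05,0.1,0.67],[0,0,0]],
    [26,[-0.1,0.2,0.8],[0,0,0]]
  ]
}}

```text
time: 17.9
tool_pos: [0.533, -0.1161, 0.2334]
tool_rot: [0.0, 0.997, 0.072, 0.001]
contact_force: [0.3, 1.0, -0.7]
gripper_width: 0.303
grasp_force: 0.0
```

>>> {"fn": "arm_command", "kwargs": {
  "rows": [
    [0,[0,0.1,0.08],[0,0,0]],
    [0,[0,0.2,0.1],[0,0,0]],
    [0,[0,0.3,0.1],[0,0,0]],
    [0,[0,0.4,0.1],[0,0,0]],
    [0,[0,0.4,0.1],[0,0,0]],
    [0,[0,0.4,0.1],[0,0,0]]
  ]
}}

```text
time: 18.4
tool_pos: [0.5328, 0.0054, 0.2611]
tool_rot: [0.0, 0.997, 0.074, -0.0]
contact_force: [0.1, 0.0, -0.2]
gripper_width: 0.001
grasp_force: 0.0
```

```bash
python3 - <<'E'
from h import *
circ(.015,.054,[.5625,-.206],('side','top')); 
f=grab('top'); p=cloud(f); hsv=cv2.cvtColor(f['color'],cv2.COLOR_RGB2HSV).astype(int)
r=np.hypot(p[...,0]-.5625,p[...,1]+.2057); m=(r>.038)&(r<.049)&(p[...,2]<.1); q=p[m]
A=np.c_[q[:,:2]-[.5625,-.2057],np.ones(len(q))]; print(len(q),np.linalg.lstsq(A,q[:,2],rcond=None)[0].round(4),np.percentile(q[:,2],[2,50,98]).round(4))
cv2.imwrite('pics/j.png',cv2.resize(f['color'][130:250,230:390],None,fx=4,fy=4)[...,::-1])
s=monitor.state(); print(s['tool_pos'],s['joint_pos'].round(2),s['gripper_width'])
print(p[145:170:4,328].round(3))
q=p[((p>[.62,-.3,.08])&(p<[.72,-.1,.25])).all(-1)]; print(q.min(0),q.max(0))
E
```

```text
[0.53278684 0.00537302 0.26105198]
side 481 [ 0.5624 -0.2056] 0.0018 [-2.9   2.28] [0.0186 0.0539]
top 208 [ 0.5619 -0.2056] 0.0033 [-3.06  3.09] [0.0165 0.0538]
309 [-0.014  -0.0189  0.0527] [0.0465 0.0529 0.0596]
[0.53286142 0.00341878 0.26084891] [-0.13 -0.2   1.76 -0.    1.58  1.29] 0.0026227109260821544
[[ 0.752 -0.239 -0.001]
 [ 0.676 -0.195  0.22 ]
 [ 0.665 -0.194  0.22 ]
 [ 0.656 -0.195  0.21 ]
 [ 0.645 -0.194  0.21 ]
 [ 0.628 -0.188  0.233]
 [ 0.639 -0.204  0.142]]
[ 0.62028384 -0.28345982  0.0800576 ] [ 0.67910379 -0.11382921  0.23599567]
```

View pics/j.png

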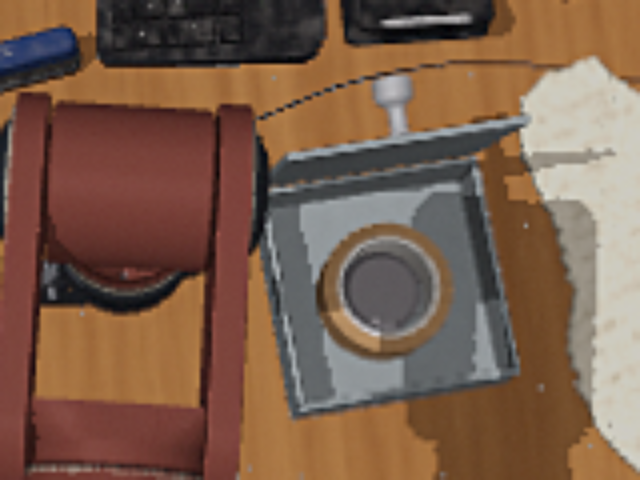

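The top view shows the roll concentric with the hub in the tin (ring centre (385,288)), its top at 0.0527 m, so it is seated flat. The lid still stands open with the knob at (392,90). Next I bring the closed fingers behind the lid, to the +y side of the knob.

>>> {"fn": "arm_command", "kwargs": {
  "rows": [
    [0,[0.1,-0.08,0.03],[0,0,0]],
    [0,[0.2,-0.15,0.03],[0,0,0]],
    [0,[0.3,-0.22,0.03],[0,0,0]],
    [0,[0.4,-0.3,0.03],[0,0,0]],
    [0,[0.5,-0.38,0.03],[0,0,0]],
    [0,[0.59,-0.45,0.03],[0,0,0]],
    [0,[0.59,-0.51,-0.06],[0,0,0]],
    [0,[0.59,-0.51,-0.16],[0,0,0]],
    [0,[0.59,-0.51,-0.26],[0,0,0]],
    [0,[0.59,-0.51,-0.33],[0,0,0]],
    [0,[0.59,-0.51,-0.33],[0,0,0]],
    [0,[0.59,-0.51,-0.33],[0,0,0]]
  ]
}}

```text
time: 19.55
tool_pos: [0.7086, -0.1498, 0.16]
tool_rot: [-0.001, 0.997, 0.072, -0.002]
contact_force: [0.0, 0.3, 0.4]
gripper_width: 0.003
grasp_force: 0.0
```

```bash
python3 - <<'E'
from h import *
grab('side'); s=monitor.state(); print(s['tool_pos'],s['contact_force'].round(1))
P=s['tool_pos']
for ph,rho in ((86,125),(70,125),(55,125),(40,125),(25,125),(10,125),(0,125)):
    a=np.radians(ph); u=(rho*np.cos(a)-6*np.sin(a)-11)/1e3; z=(62.5+rho*np.sin(a)+6*np.cos(a))/1e3-.0245
    print(ph,((np.array([.643-.996*u,-.148-.0906*u,z])-P)/.3).round(3))
f=grab('side'); p=cloud(f)
q=p[((p>[.64,-.19,.14])&(p<[.76,-.1,.235])).all(-1)&(f['color'].max(-1)<70)]; print(len(q),q.min(0),q.max(0))
cv2.imwrite('pics/k.png',cv2.resize(f['color'][80:300,180:400],None,fx=2.5,fy=2.5)[...,::-1])
E
```

```text
[ 0.70999607 -0.14990655  0.16278144] [-0.1 -0.4  0.8]
86 [-0.196  0.009  0.001]
70 [-0.31  -0.002 -0.018]
55 [-0.409 -0.01  -0.063]
40 [-0.492 -0.018 -0.133]
25 [-0.554 -0.024 -0.222]
10 [-0.592 -0.027 -0.324]
0 [-0.602 -0.028 -0.396]
65 [ 0.69615704 -0.18140146  0.19778085] [ 0.71616043 -0.14501745  0.23499103]
```

View pics/k.png

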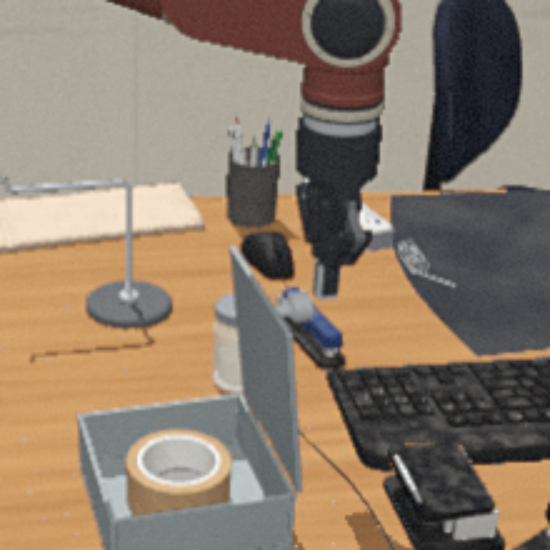

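The picture shows the fingers (325,280) behind the lid, beyond the knob (293,302). The roll sits in the tin at (178,470). Next I push the lid over along its arc.

>>> {"fn": "arm_command", "kwargs": {
  "rows": [
    [0,[-0.1,0,0],[0,0,0]],
    [0,[-0.17,0,0],[0,0,0]],
    [0,[-0.22,0,0],[0,0,0]],
    [0,[-0.27,0,-0.01],[0,0,0]],
    [0,[-0.31,0,-0.018],[0,0,0]],
    [0,[-0.36,-0.005,-0.04],[0,0,0]],
    [0,[-0.41,-0.01,-0.063],[0,0,0]],
    [0,[-0.455,-0.014,-0.095],[0,0,0]],
    [0,[-0.492,-0.018,-0.133],[0,0,0]],
    [0,[-0.526,-0.02,-0.175],[0,0,0]],
    [0,[-0.554,-0.024,-0.222],[0,0,0]],
    [0,[-0.554,-0.024,-0.222],[0,0,0]]
  ]
}}

```text
time: 20.65
tool_pos: [0.5426, -0.1562, 0.0957]
tool_rot: [0.0, 0.997, 0.072, -0.0]
contact_force: [-1.2, -1.0, -1.0]
gripper_width: -0.001
grasp_force: 0.0
```

```bash
python3 - <<'E'
from h import *
s=monitor.state(); print(s['tool_pos'],s['contact_force'].round(1))
f=grab('side'); p=cloud(f)
q=p[((p>[.48,-.29,.06])&(p<[.66,-.2,.20])).all(-1)&(f['color'].min(-1)>70)]; print(len(q),np.percentile(q,[1,99],axis=0).round(3), np.polyfit(q[:,0],q[:,2],1))
E
```

```text
[ 0.54259135 -0.15615491  0.0957303 ] [-1.2 -1.  -1. ]
1625 [[ 0.484 -0.29   0.061]
 [ 0.655 -0.201  0.168]] [-0.4137415   0.34302888]
```

>>> {"fn": "arm_command", "kwargs": {
  "rows": [
    [0,[-0.02,-0.002,-0.04],[0,0,0]],
    [0,[-0.03,-0.003,-0.08],[0,0,0]],
    [0,[-0.04,-0.003,-0.12],[0,0,0]],
    [0,[-0.045,-0.004,-0.15],[0,0,0]],
    [0,[-0.048,-0.004,-0.165],[0,0,0]],
    [0,[-0.048,-0.004,-0.173],[0,0,0]],
    [0,[-0.048,-0.004,-0.178],[0,0,0]],
    [0,[-0.048,-0.004,-0.178],[0,0,0]],
    [0,[-0.048,-0.004,-0.178],[0,0,0]]
  ]
}}

```text
time: 21.45
tool_pos: [0.5296, -0.1572, 0.0423]
tool_rot: [0.0, 0.997, 0.073, 0.0]
contact_force: [-0.1, -0.1, -0.4]
gripper_width: 0.0
grasp_force: 0.0
```

```bash
cat >> h.py <<'E'
def lid():
    s=monitor.state(); print(s['tool_pos'],s['contact_force'].round(1))
    f=grab('side'); p=cloud(f)
    q=p[((p>[.49,-.28,.06])&(p<[.63,-.23,.15])).all(-1)]; print(len(q),np.percentile(q,[2,50,98],axis=0).round(4).tolist(), np.polyfit(q[:,0],q[:,2],1))
E
python3 -c "
from h import *
lid()"
```

```text
[ 0.52959838 -0.15724138  0.04226384] [-0.1 -0.1 -0.4]
851 [[0.4929, -0.2789, 0.0662], [0.5593, -0.2557, 0.0688], [0.6273, -0.2312, 0.0714]] [0.00101733 0.06823931]
```

>>> {"fn": "arm_command", "kwargs": {
  "rows": [
    [0,[0,0,-0.003],[0,0,0]],
    [0,[0,0,-0.006],[0,0,0]],
    [0,[0,0,-0.009],[0,0,0]],
    [0,[0,0,-0.009],[0,0,0]],
    [0,[0,0,-0.009],[0,0,0]]
  ]
}}

```text
time: 21.92
tool_pos: [0.5297, -0.1573, 0.042]
tool_rot: [-0.0, 0.997, 0.073, -0.0]
contact_force: [-7.4, 1.5, 14.1]
gripper_width: 0.002
grasp_force: 6.7
```

```bash
python3 -c "
from h import *
lid()"
```

```text
[ 0.52971324 -0.1573166   0.0419727 ] [-7.4  1.5 14.1]
849 [[0.4929, -0.2789, 0.0662], [0.5581, -0.2556, 0.0687], [0.627, -0.2311, 0.0712]] [-0.00058239  0.06900422]
```

Pressed firmly at 14 N and the lid lies flat. I'll back off and check everything.

>>> {"fn": "arm_command", "kwargs": {
  "rows": [
    [0,[0,0,0.03],[0,0,0]],
    [0,[0,0,0.1],[0,0,0]],
    [0,[0,0.05,0.22],[0,0,0]],
    [0,[-0.05,0.15,0.34],[0,0,0]],
    [0,[-0.1,0.26,0.4],[0,0,0]],
    [0,[-0.15,0.36,0.45],[0,0,0]],
    [0,[-0.2,0.45,0.5],[0,0,0]],
    [0,[-0.2,0.45,0.5],[0,0,0]],
    [0,[-0.2,0.45,0.5],[0,0,0]],
    [0,[-0.2,0.45,0.5],[0,0,0]]
  ]
}}

```text
time: 22.8
tool_pos: [0.4694, -0.0224, 0.1892]
tool_rot: [0.0, 0.997, 0.073, 0.0]
contact_force: [-0.5, -0.8, -0.3]
gripper_width: 0.0
grasp_force: 0.0
```

```bash
python3 -c "
from h import *
lid()
p=cloud(grab('top')); print(np.polyfit(*(lambda q:(q[:,0],q[:,2]))(p[((p>[.49,-.28,.06])&(p<[.63,-.23,.15])).all(-1)]),1))
for nm,lo,hi in (('jar',(.58,-.06,.06),(.72,.06,.12)),('mouse',(.62,.2,.015),(.8,.37,.05)),('stapler',(.66,.03,.015),(.8,.17,.06))):
    q=p[((p>lo)&(p<hi)).all(-1)]; print(nm,q.min(0).round(3),q.max(0).round(3))
"
```

```text
[ 0.46936554 -0.02241483  0.18924524] [-0.5 -0.8 -0.3]
841 [[0.493, -0.2787, 0.0663], [0.56, -0.2557, 0.0688], [0.6275, -0.2316, 0.0712]] [0.00018332 0.06869898]
[0.00443775 0.06606714]
jar [ 0.631 -0.024  0.061] [0.69  0.031 0.106]
mouse [0.73  0.236 0.015] [0.791 0.345 0.048]
stapler [0.734 0.03  0.015] [0.785 0.145 0.052]
```

The lid is flat and shut, and the jar, mouse and stapler have not moved.

```bash
python3 -c "
from plant import manip
print(manip.job_done())"
```

```text
the job is handed in; nothing more can be done
None
```

The roll came off the hook, was laid flat on the desk and released, then taken again by its rim and seated over the hub with the lid pressed shut; the jar, mouse and stapler did not move, and the job was handed in at about 23 s (no verdict was returned).

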